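# Refit a drive pulley and wedge up its running clearance

### The job

Put the aluminium belt pulley back on the square shaft of the drive unit, hub up, fully down on the brass collar, and let go of it. Then take the forked wedge by its handle and push its tines under the pulley, astride the collar, until the pulley just lifts off the collar, by about 2 mm, leaving the other things on the bench where they are. Finish while still gripping the wedge there, with the pulley carried by the wedge alone, so that a colleague can tighten the grub screw.

Things in the scene. Friction and masses are not known exactly. Their poses are not given: they have to be found in the camera images.
- pulley: Aluminium V-belt pulley, 0.14-0.26 kg, lying hub up. From below: boss 44 mm across, 0-4 mm high (its flat underside sits on the collar); rim 72 across, 4-16 mm; square hub 30 x 30, 16-40 mm. A 13.3 mm square bore runs right through, parallel to the hub's faces; any of the four quarter turns fits. Origin: centre of the underside; z up along the bore, x and y square to the hub's faces.
- unit: Drive unit of a kitchen machine on a plywood board, fixed to the bench. Origin: on the bench straight below the shaft; x from its clear front (robot side) to its back, z up. Flat steel deck plate, top 60 mm above the bench, 140 mm wide, from 60 mm before the shaft axis to 130 mm behind it. A motor pulley, 20 mm across, 22 mm high, stands on the deck 88 mm behind the shaft.
- collar: Brass bearing collar round the foot of the shaft, fixed on the deck: 19 mm across, 5 mm high, so 5 mm stay free between the deck and the underside of a seated pulley. Origin: centre of its foot, on the deck.
- seat (a point): Point on the shaft axis at the collar's top face, 65 mm above the bench, with the unit's axes; the pulley's origin lies here when it is fully down.
- shaft_top (a point): Centre of the shaft's top end, 49 mm above the collar's top, 114 mm above the bench. Upright steel shaft, 12 x 12 mm square, the top 3 mm tapered to 8 mm; x and y of this point are square to its faces. It stands turned at any angle and turns only against stiff gears (0.5 N m).
- wedge: Black nylon fork, 0.07 kg, lying flat. Origin: underside below mid handle; x to the tips, z up. Handle 70 long (x -35 to 35), 20 wide, 26 mm high. Two tines 10 wide, slot 26 between, from the tips (x 118 mm) to x 46. 3 mm thick at the tips, 1 mm more per 12 mm back. Flat on the deck, shaft in mid slot, it meets a seated pulley's boss 18 mm before the shaft axis, where it is 5 mm thick.
- driver: Bystander: black-handled screwdriver, 160 mm long, 26 mm thick, lying. Origin mid length on the table.
- pliers: Bystander: small pliers, 140 mm long, 12 mm high, lying. Origin at the pivot, on the table.
- idler: Bystander: small idler pulley, 44 mm across, 16 mm high, with a wide round bore and no hub. Origin: centre of its underside.
- spool: Bystander: grey solder spool, 60 mm across, 44 mm high, standing. Origin: centre of its underside.
- meter: Bystander: grey multimeter, 130 x 75 x 40 mm, lying. Origin: centre of its underside.
- grease: Bystander: amber grease jar with a white cap, 48 mm across, 50 mm high. Origin: centre of its underside.
- screwtray: Bystander: black tray of screws, 100 x 70 x 22 mm. Origin: centre of its underside.
Mind the look-alikes: they are no part of the job. What is shaped like the wedge but red is not meant.

How it is judged (in metres and radians):
On the way:
1. the pulley is on the square shaft, fully down on the collar, and let go (z of pulley in the frame of seat below 0.002 m and horizontal distance between pulley and seat below 0.003 m and angle between pulley's own z axis and vertical below 0.06 rad and contact force between pulley and collar above 0.3 N and contact force between the fingers and pulley below 0.1 N), for 0.2 s.
At the end, for the whole second after the job is handed in: Pulley on the shaft, 0.5 to 3.8 mm above its seat, within 4 degrees of level, at rest, clear of the collar, resting on the wedge (over 0.5 N) and untouched by the robot; the shaft axis in the wedge's slot; the fingers gripping the wedge (over 1 N) at its handle, wedge at rest (z of pulley in the frame of seat between 0.0005 and 0.0038 m and horizontal distance between pulley and seat below 0.003 m and angle between pulley's own z axis and vertical below 0.07 rad and contact force between pulley and collar below 0.05 N and contact force between pulley and wedge above 0.5 N and contact force between each of the arm, the fingers and pulley below 0.05 N and contact force between the fingers and wedge above 1 N and linear speed of each of pulley, wedge below 0.01 m/s and y of seat in the frame of wedge between -0.007 and 0.007 m and x of seat in the frame of wedge between 0.046 and 0.118 m and x of the grasp point in the frame of wedge between -0.045 and 0.045 m); the arm keeps its last pose, push and grip.
It fails at once if the other things on the bench are pushed about (more than 40 mm) (distance of any of driver, pliers, idler, spool, meter, grease, screwtray from where it was at the start of the episode above 0.04 m).
It also fails if it takes over 72 s, if anything falls off the work surface, if the arm or the gripper's body presses on something with over 40 N, if the wrist force passes 120 N, or if a joint passes its speed limit or range.

### The arm

A 7-joint arm with a two-finger parallel gripper is mounted at the origin on the work surface. World frame = base frame: x ahead of the robot, y to its left, z up, the work surface at z = 0. Lengths are in mm, angles in rad, forces in N, time in s.
With the tool pointing down it reaches from about 425 to 975 mm from the base axis. Payload 16.7 kg.
Tool frame: the origin (TCP) lies on the centre line of the jaws, within the pads' length; the fingertips stand 8 mm ahead of it and the grasp point (between the pads) lies 11 mm behind it; z points along the fingers, y is the line along which they close (so a half turn about z gives the same grasp; the last joint's range is limited). The gripper opens to 85 mm and grips with 20 to 120 N. Pads are 22 mm wide; open, the fingers measure 114 mm over their backs; the gripper's body (76 mm by 85 mm) begins 54 mm behind the grasp point. The pads swing forward as they close: fully open they stand 13 mm farther back than shut.
Start: joints at [1.069, 0.426, 0.074, 1.606, -0.034, 1.111, -0.067], TCP at [233.198, -633.4, 239.302] pointing down, gripper open.
Joint ranges: [-2.85, 2.85], [-0.5, 2.14], [-1.23, 1.37], [0.21, 2.46], [-1.02, 4.16], [0.16, 2.05], [-2.73, 2.73]. Speed limits (rad/s): [1.89, 1.89, 2.39, 2.39, 3.01, 3.01, 3.01].

### API

Orientations are given as a unit quaternion [x, y, z, w].
In Python, from cell import robot gives the robot as it stands.
- The arm moves only by the tool servo_tool, never from a script. Its argument "rows" is a list that holds one entry, the list of rows, each a list of 5 numbers: the shift along the tool's x, y, z in cm, then the turn about the tool's z in degrees, then the opening, from -1 (shut) to 1 (fully open). In form: [[[dx, dy, dz, spin, grip], ...]]. A call has 1 to 20 rows; each row is the pose to reach, as a shift and turn from the pose commanded when the call began, along the tool's axes at that moment; what a row does not reach only later rows make up. A row lasts 1/8 s, in which the tool goes at most 62.5 mm and 10.7 degrees, less where a joint would pass 70% of its speed; a pose out of reach is approached as far as the arm can. A call with a gripper value outside its range is refused whole. The fingers move at their own pace and stop on an object; "force" is the grip in N (left out, the last holds). Time passes only in rows, so rows that repeat a pose let the fingers close. It gives the time, the measured TCP pose, the force, the opening and the grip force at its end, in the units of the state.
- robot.observe(): the state, without advancing time (a new reading comes with each control period).
- robot.get_image(name): name is "scene" or "top" or "wrist"; returns a dict with "img" (420x560x3 uint8, blue, green, red), "fx", "fy", "cx", "cy" (pixels), "k1" (the pictures are not rectified: a ray, as slopes to the right and down, at radius r is drawn at 1 + k1 r^2 times it, then the intrinsics apply), "R" (3x3) and "t" (3): a world point X has camera coordinates R X + t. Camera axes: x right, y down, z forward; pixel columns grow to the right and rows downward; lengths in mm; the calibration is good to about 2 mm. A picture is of the moment at which its call begins. There is no depth.
- robot.finish_job(): hands the job in; it is judged then, once.
Trained networks look in the newest picture that a camera, given by its name, has taken for a name from the list of things; names that differ only in an ending like _2 or _b are one class to them, and where a whole thing is asked for, a point or a joint stands for the part that bears it (a point fixed in the world has none). Each returns a list of dicts, best first, with "score" (0 to 1); they miss things now and then, are a little off and sometimes report something else, mostly with a low value. They report only what shows in the picture. A call takes as long as a camera call. They do not tell look-alikes from the thing itself.
- robot.spot_in(camera, target): "position" ([x, y, z] in mm, in world coordinates, good to about 4 mm: the middle of the surface that is visible of it).
- robot.landmark_of(camera, target): "position" ([x, y, z] in mm, in world coordinates, good to about 4 mm: a listed point, or the origin of a listed thing).
The state is a dict: "time_s": time; "joints": joint angles; "qd": joint speeds; "joint_torque": joint torques, N m; "tcp_pos": TCP position; "eef_rot": TCP orientation; "ft_force": force on the tool from outside, world axes, zero at the start; "moment": the same for the moment, N m; "grip_width": opening from 0.0 (shut) to 1.0 (fully open); "grasp_force": force on a finger pad.
Only numpy, scipy, OpenCV 4.12 (cv2) and the standard library are available. Lean on these libraries where they do the work, as an engineer would, in place of code of your own. Each camera call takes 0.05 s, during which the arm holds its last target. There are 200 camera calls.

## Working session

There is one attempt and no reset: what is moved stays moved. The work goes in short steps, Python scripts to look and compute and a tool call to move; the robot and the scene stay as the last step left them, time stands still between calls to the robot, and variables do not carry over. Pictures are saved under pics/ and viewed, at most 10 in all, crops included, and the job is handed in when it is done.

Besides the shell and the picture viewer there is one more tool, called in YAML: its name, and indented under it one key for each argument. servo_tool: Moves the arm, as the interface text tells. Its arguments: {"type":"object","properties":{"rows":{"type":"array","items":{"type":"array","items":{"type":"array","items":{"type":"number"}}}},"force":{"type":"number"}},"required":["rows"]}

```bash
mkdir -p pics; cat > h.py <<'E'
import numpy as np, cv2
from cell import robot
def ray(im,u,v):
    d=np.array([(u-im['cx'])/im['fx'],(v-im['cy'])/im['fy']]);s=d.copy()
    for _ in range(20): s=d/(1+im['k1']*(s@s))
    R=np.array(im['R']);t=np.array(im['t'])
    return -R.T@t, R.T@np.array([s[0],s[1],1])
def atz(im,u,v,z):
    c,d=ray(im,u,v); return c+d*(z-c[2])/d[2]
def px(im,X):
    c=np.array(im['R'])@np.array(X,float)+np.array(im['t']); s=c[:2]/c[2]; s=s*(1+im['k1']*(s@s))
    return np.array([im['fx']*s[0]+im['cx'],im['fy']*s[1]+im['cy']])
E
python3 - <<'E'
from h import *
ims=[robot.get_image(n) for n in ('scene','top')]
for n,i in zip(('scene','top'),ims):
    cv2.imwrite(f'pics/{n}0.png',i['img']); print(n,i['fx'],i['k1'],(-np.array(i['R']).T@np.array(i['t'])).round())
    for t in ['pulley','unit','seat','shaft_top','wedge','driver','pliers','idler','spool','meter','grease','screwtray']:
        print(t,[(np.round(d['position']).tolist(),round(d['score'],2),px(i,d['position']).round().tolist()) for d in robot.landmark_of(n,t)[:3]])
print(robot.observe())
E
```

```text
scene 445.695847771994 -0.10758343625357253 [ 991.  652. 1036.]
pulley [([463.0, -321.0, -0.0], 0.5, [223.0, 171.0])]
unit [([605.0, -9.0, -0.0], 0.89, [243.0, 250.0])]
seat [([603.0, -7.0, 65.0], 0.58, [243.0, 237.0])]
shaft_top [([608.0, -8.0, 113.0], 0.4, [239.0, 226.0])]
wedge [([248.0, 248.0, 0.0], 0.92, [394.0, 243.0]), ([396.0, 427.0, 3.0], 0.9, [408.0, 313.0]), ([469.0, 315.0, 1.0], 0.78, [357.0, 301.0])]
driver [([434.0, 20.0, -2.0], 0.77, [295.0, 228.0])]
pliers [([605.0, -13.0, -1.0], 0.73, [242.0, 250.0]), ([402.0, -170.0, -2.0], 0.61, [265.0, 187.0])]
idler [([410.0, 158.0, 2.0], 0.61, [333.0, 251.0])]
spool [([714.0, 243.0, -3.0], 0.82, [267.0, 337.0]), ([607.0, -9.0, 113.0], 0.51, [240.0, 226.0]), ([664.0, 431.0, 2.0], 0.51, [333.0, 380.0])]
meter [([724.0, -258.0, 1.0], 0.92, [164.0, 219.0]), ([712.0, 241.0, -5.0], 0.58, [267.0, 336.0]), ([603.0, -9.0, 64.0], 0.36, [242.0, 236.0])]
grease [([662.0, 433.0, -3.0], 0.73, [334.0, 381.0])]
screwtray [([648.0, -440.0, -3.0], 0.95, [158.0, 177.0])]
top 443.0457128892582 -0.03694248602418662 [ 320.  -13. 1225.]
pulley [([401.
[... 906 characters left out ...]
42609434,  0.07389914,  1.60601568, -0.03410679,
        1.11082714, -0.06717386]), 'qd': array([-6.42314416e-04, -9.43920552e-05, -1.24516540e-04,  1.25441097e-03,
       -7.61973774e-04,  4.22311185e-04,  7.65660940e-04]), 'joint_torque': array([-2.81213834e-03, -9.49529386e+01,  3.75521600e+00, -4.63894200e+01,
        1.88253267e-02,  2.35662817e-03,  1.35665397e-05]), 'tcp_pos': array([ 233.19610137, -633.38192782,  239.29861382]), 'eef_rot': array([ 9.84493450e-01,  1.75421335e-01,  8.42983207e-06, -4.63629865e-05]), 'ft_force': array([-0.73784623,  0.38191367, -0.48074996]), 'moment': array([-0.05822903,  0.01724   ,  0.01566133]), 'grasp_force': 0.0, 'grip_width': 0.9998050711185943}
```

View pics/top0.png

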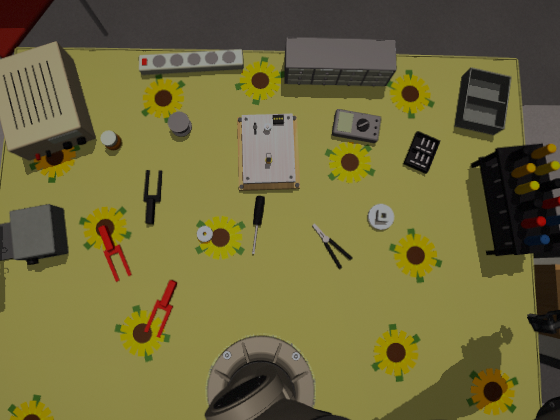

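```bash
python3 - <<'E'
import cv2,numpy as np
t=cv2.imread('pics/top0.png');s=cv2.imread('pics/scene0.png')
c=lambda i,u,v,w=30,h=30,W=400,H=300: cv2.resize(i[v-h:v+h,u-w:u+w],(W,H),interpolation=cv2.INTER_CUBIC)
a=np.hstack([c(t,140,250,68,51),c(t,380,218,40,30)])
b=np.hstack([c(s,380,280,68,51),c(t,268,165,40,30)])
cv2.imwrite('pics/crop0.png',np.vstack([a,b]))
E
```

```text
(no output)
```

View pics/crop0.png

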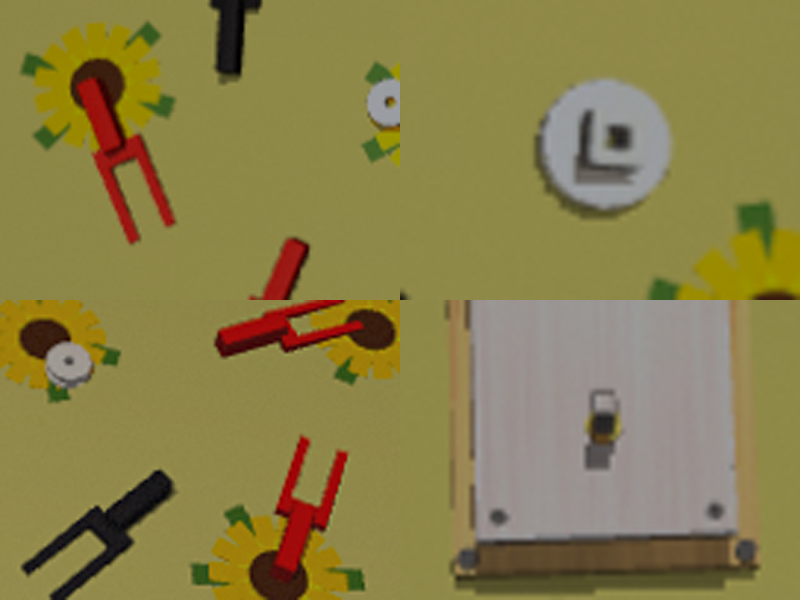

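Top image: the black wedge (handle ≈(150,213), tines towards +x) is the only black fork. The two at (112,250) and (163,305) are red, so they are out. The pulley with the square hub is at (380,217), and (205,234) is the hubless idler. The unit's shaft is at ≈(268,160).

```bash
cat >> h.py <<'E'
from scipy.spatial.transform import Rotation as Ro
def to(x,y,z,yaw=None,s=None):
    s=s or robot.observe(); R=Ro.from_quat(s['eef_rot']).as_matrix()
    d=R.T@(np.array([x,y,z])-s['tcp_pos'])/10; cur=np.degrees(np.arctan2(R[1,0],R[0,0]))
    print('tcp',s['tcp_pos'].round(1),'yaw %.2f'%cur,'t %.2f'%s['time_s'],'tilt',(R[:,2]).round(4))
    print('cm',d.round(2),'spin', None if yaw is None else round((cur-yaw+180)%360-180,1))
E
python3 - <<'E'
from h import *
to(440,-322,260,0)
i=robot.get_image('wrist'); R=np.array(i['R']); c=-R.T@i['t']; s=robot.observe(); Rt=Ro.from_quat(s['eef_rot']).as_matrix()
print((Rt.T@(c-s['tcp_pos'])).round(1), (Rt.T@R.T).round(3), i['fx'])
E
```

```text
tcp [ 233.2 -633.4  239.3] yaw 20.21 t 1.30 tilt [ 0.e+00  1.e-04 -1.e+00]
cm [ 30.16 -22.08  -2.07] spin 20.2
[  72.    -0.  -134.8] [[-0.    -0.958 -0.288]
 [ 1.    -0.     0.001]
 [-0.001 -0.288  0.958]] 306.1921021891263
```

servo_tool:
  rows:
    - [[5,-3.3,1,5,1],[10,-6.6,3,10,1],[15,-10,5,15,1],[20,-13,7,20.2,1],[25,-16.5,9,20.2,1],[30,-20,10,20.2,1],[32.3,-21.3,10,20.2,1],[32.3,-21.3,10,20.2,1],[32.3,-21.3,10,20.2,1]]

```text
time_s: 2.48
tcp_pos: [462.3, -322.6, 139.4]
eef_rot: [1.0, -0.0, -0.0, 0.0]
ft_force: [-0.7, -0.5, 0.7]
grip_width: 1.0
grasp_force: 0.0
```

```bash
python3 - <<'E'
from h import *
to(463,-322,15,0)
i=robot.get_image('wrist'); cv2.imwrite('pics/w1.png',i['img'])
for t in ['pulley']:
  print(t,[(np.round(d['position'],1).tolist(),round(d['score'],2)) for d in robot.landmark_of('wrist',t)[:3]])
print(px(i,[463,-322,40]))
np.savez('w1.npz',**{k:np.array(i[k]) for k in i})
E
```

```text
tcp [ 462.3 -322.6  139.4] yaw -0.02 t 2.48 tilt [-1.e-04 -4.e-04 -1.e+00]
cm [ 0.07 -0.07 12.44] spin -0.0
pulley [([464.4, -324.2, 2.9], 0.92)]
[279.63414684 205.0833541 ]
```

View pics/w1.png

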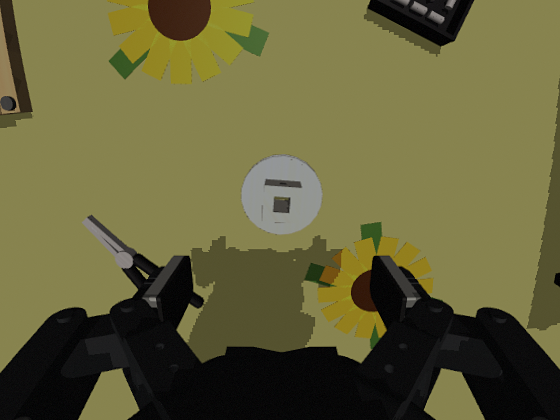

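Wrist image: pulley rim centred at ≈(281,195), square hub with bore at (282,205), and the hub almost square to the image. I'll fit the rim circle and hub angle next.

```bash
python3 - <<'E'
from h import *
i=dict(np.load('w1.npz')); g=cv2.cvtColor(i['img'],cv2.COLOR_BGR2HSV)
m=((g[...,1]<40)&(g[...,2]>90)).astype(np.uint8); m[:140]=0;m[250:]=0;m[:,:220]=0;m[:,340:]=0
cs,_=cv2.findContours(m,0,2); c=max(cs,key=cv2.contourArea); h=cv2.convexHull(c)[:,0]
P=np.array([atz(i,u,v,16)[:2] for u,v in h])
from scipy.optimize import least_squares as ls
f=ls(lambda q:np.hypot(*(P-q[:2]).T)-q[2],[463,-322,36],loss='soft_l1'); print('rim',f.x,f.cost)
im=cv2.resize(i['img'][150:240,235:330],None,fx=8,fy=6.6,interpolation=cv2.INTER_NEAREST)
im=cv2.convertScaleAbs(im,alpha=1.3); cv2.imwrite('pics/w1c.png',im[:600,:800])
# dark far face band
d=(g[...,2]<120)&(g[...,2]>0); d[:176]=0; d[192:]=0; d[:,:258]=0; d[:,308:]=0
ys,xs=np.nonzero(d); r=cv2.minAreaRect(np.c_[xs,ys].astype(np.float32)); print(r)
E
```

```text
rim [ 464.37931882 -323.36340818   35.65256144] 1.8018395578856616
((282.6878356933594, 182.8705596923828), (37.119712829589844, 6.483481407165527), 4.085616588592529)
```

View pics/w1c.png

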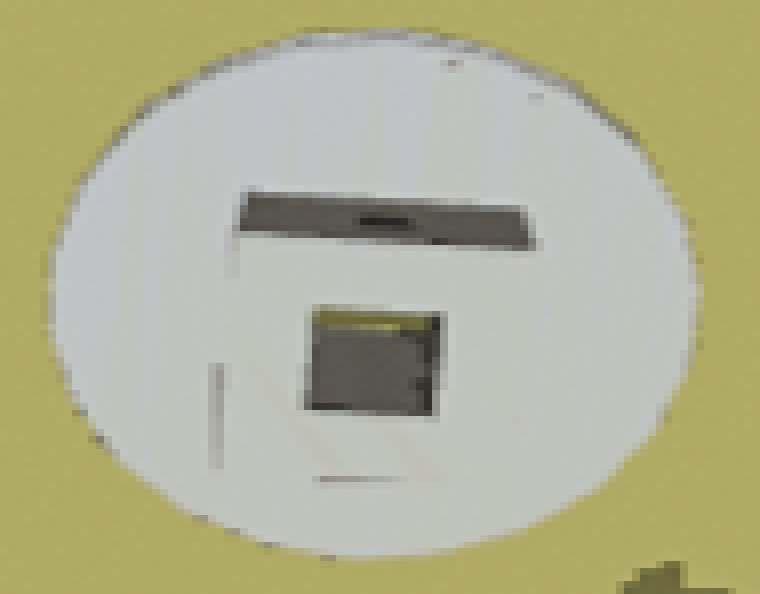

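servo_tool:
  rows:
    - [[0.1,0.04,4,3.9,1],[0.21,0.08,8,3.9,1],[0.21,0.08,10.5,3.9,0.5],[0.21,0.08,11.4,3.9,0.2],[0.21,0.08,11.4,3.9,-0.5],[0.21,0.08,11.4,3.9,-1],[0.21,0.08,11.4,3.9,-1],[0.21,0.08,11.4,3.9,-1],[0.21,0.08,11.4,3.9,-1],[0.21,0.08,11.4,3.9,-1]]
  force: 50

```text
time_s: 3.82
tcp_pos: [465.2, -322.9, 26.0]
eef_rot: [0.999, -0.034, 0.0, 0.0]
ft_force: [-1.4, 1.4, 8.6]
grip_width: 0.34
grasp_force: 51.0
```

servo_tool:
  rows:
    - [[0,0,-4,0,-1],[0,-1,-9,0,-1],[0.5,-5,-12,0,-1],[1.5,-10,-13,0,-1],[3,-16,-13,0,-1],[4.5,-22,-13,0,-1],[5.5,-27,-12,0,-1],[5.9,-31,-10,0,-1],[5.9,-31.9,-7.2,0,-1],[5.9,-31.9,-7.2,0,-1],[5.9,-31.9,-7.2,0,-1],[5.9,-31.9,-7.2,0,-1]]

```text
time_s: 5.32
tcp_pos: [545.9, -9.4, 98.5]
eef_rot: [0.999, -0.035, 0.001, 0.0]
ft_force: [0.7, 0.6, -2.6]
grip_width: 0.339
grasp_force: 50.1
```

```bash
python3 - <<'E'
from h import *
to(606,-9,98,0)
i=robot.get_image('wrist'); cv2.imwrite('pics/w2.png',i['img'])
for t in ['shaft_top','seat','pulley']:
  print(t,[(np.round(d['position'],1).tolist(),round(d['score'],2)) for d in robot.landmark_of('wrist',t)[:3]])
p=px(i,[606,-9,114]).astype(int); print(p)
np.savez('w2.npz',**{k:np.array(i[k]) for k in i})
c=i['img'][max(0,p[1]-60):p[1]+60,p[0]-60:p[0]+60]
print(max(0,p[1]-60),p[0]-60)
big=cv2.resize(c,(600,600*c.shape[0]//120),interpolation=cv2.INTER_NEAREST)
cv2.imwrite('pics/w2c.png',big); print(c.shape,robot.observe()['ft_force'],robot.observe()['grip_width'])
E
```

```text
tcp [545.9  -9.4  98.5] yaw -3.98 t 5.33 tilt [ 1.6e-03 -1.0e-04 -1.0e+00]
cm [ 5.99 -0.46  0.06] spin -4.0
shaft_top [([612.5, -4.9, 114.7], 0.69), ([435.2, 19.7, 1.0], 0.52)]
seat [([607.6, -9.6, 61.8], 0.83), ([604.7, -12.9, -1.6], 0.19)]
pulley [([542.5, -10.6, 72.5], 0.78)]
[268 145]
85 208
(120, 120, 3) [-0.16860648 -1.6655843  -1.62233493] 0.340391622086653
```

View pics/w2c.png

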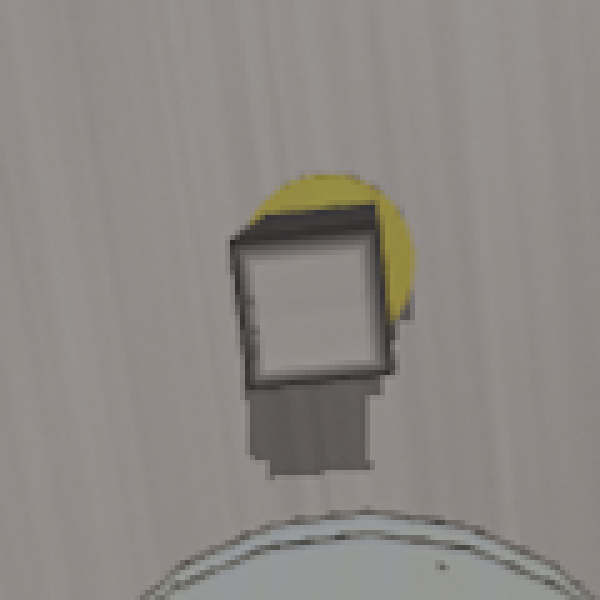

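View pics/w2.png

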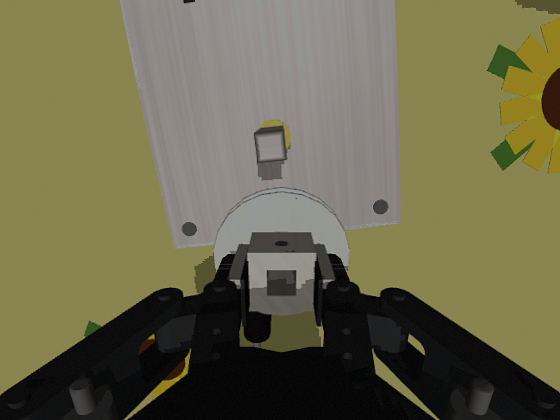

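Wrist: shaft top is a clean square near (270,145), turned ≈6° CCW from the tool. The held pulley's bore is near (281,282), at almost the same height as the shaft top, so I can measure one against the other.

```bash
python3 - <<'E'
from h import *
i=dict(np.load('w2.npz')); c=i['img'][220:325,210:350]
cv2.imwrite('pics/w2d.png',cv2.convertScaleAbs(cv2.resize(c,None,fx=5.7,fy=5.7,interpolation=cv2.INTER_NEAREST),alpha=1.5))
sh=np.array([[232,240],[377,231],[393,374],[250,389]])/5+[208,85]
P=np.array([atz(i,u,v,111)[:2] for u,v in sh]); print(P.round(1),P.mean(0))
for k in range(4):
  d=P[(k+1)%4]-P[k]; print(np.hypot(*d).round(1),np.degrees(np.arctan2(d[1],d[0])).round(1)%90)
E
```

```text
[[610.7  -3.9]
 [610.6 -15.3]
 [599.3 -15.8]
 [598.9  -4.3]] [604.91124985  -9.80635086]
11.4 89.4
11.3 2.5999999999999943
11.5 2.0
11.8 1.8
```

View pics/w2d.png

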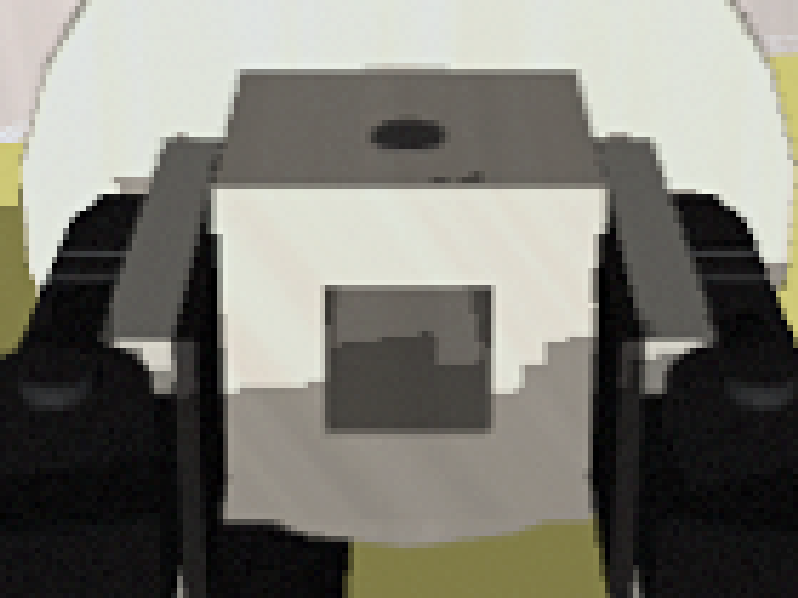

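```bash
python3 - <<'E'
from h import *
i=dict(np.load('w2.npz'))
b=np.array([[324,285],[493,285],[493,432],[326,432]])/5.7+[210,220]
for z in (112.5,110):
  P=np.array([atz(i,u,v,z)[:2] for u,v in b]); print(P.round(1),P.mean(0))
  for k in range(4):
    d=P[(k+1)%4]-P[k]; print(np.hypot(*d).round(1),np.degrees(np.arctan2(d[1],d[0])).round(1)%90)
  s=robot.observe(); a=np.radians(5.95); o=P.mean(0)-s['tcp_pos'][:2]; R=np.array([[np.cos(a),-np.sin(a)],[np.sin(a),np.cos(a)]])
  print('off',o); t=np.array([604.9,-9.8])-R@o
  to(*t,150,1.97)
E
```

```text
[[551.6  -4. ]
 [550.7 -17. ]
 [537.4 -16.3]
 [538.4  -3. ]] [544.51405738 -10.07323006]
13.1 86.0
13.2 86.9
13.4 86.0
13.2 85.9
off [-1.05576901 -1.18472938]
tcp [545.6  -8.9  97.9] yaw -3.93 t 5.53 tilt [ 9.e-04  0.e+00 -1.e+00]
cm [ 6.01 -0.45 -5.21] spin -5.9
[[550.2  -3.7]
 [549.3 -17.1]
 [535.8 -16.4]
 [536.7  -2.8]] [543.0027306   -9.97703547]
13.4 86.0
13.5 86.9
13.6 86.0
13.5 85.9
off [-2.56709579 -1.08853478]
tcp [545.6  -8.9  97.9] yaw -3.93 t 5.53 tilt [ 9.e-04  0.e+00 -1.e+00]
cm [ 6.16 -0.47 -5.21] spin -5.9
```

servo_tool:
  rows:
    - [[0,0,-3,-3,-1],[0,0,-6.5,-5.9,-1],[3,-0.2,-6.5,-5.9,-1],[5.5,-0.45,-6,-5.9,-1],[6.0,-0.46,-5.5,-5.9,-1],[6.0,-0.46,-4.8,-5.9,-1],[6.0,-0.46,-4.8,-5.9,-1],[6.0,-0.46,-4.8,-5.9,-1]]

```text
time_s: 6.52
tcp_pos: [605.1, -8.0, 145.5]
eef_rot: [1.0, 0.017, -0.0, 0.0]
ft_force: [0.2, -0.3, -2.1]
grip_width: 0.337
grasp_force: 50.4
```

```bash
python3 - <<'E'
from h import *
to(604.9,-9.8,144,2)
i=robot.get_image('wrist'); c=i['img'][220:325,210:350]
np.savez('w3.npz',**{k:np.array(i[k]) for k in i})
cv2.imwrite('pics/w3.png',cv2.convertScaleAbs(cv2.resize(c,None,fx=5.7,fy=5.7,interpolation=cv2.INTER_NEAREST),alpha=1.5))
E
```

```text
tcp [605.1  -8.  145.5] yaw 2.01 t 6.53 tilt [-1.e-04 -0.e+00 -1.e+00]
cm [-0.03  0.18  0.15] spin 0.0
```

View pics/w3.png

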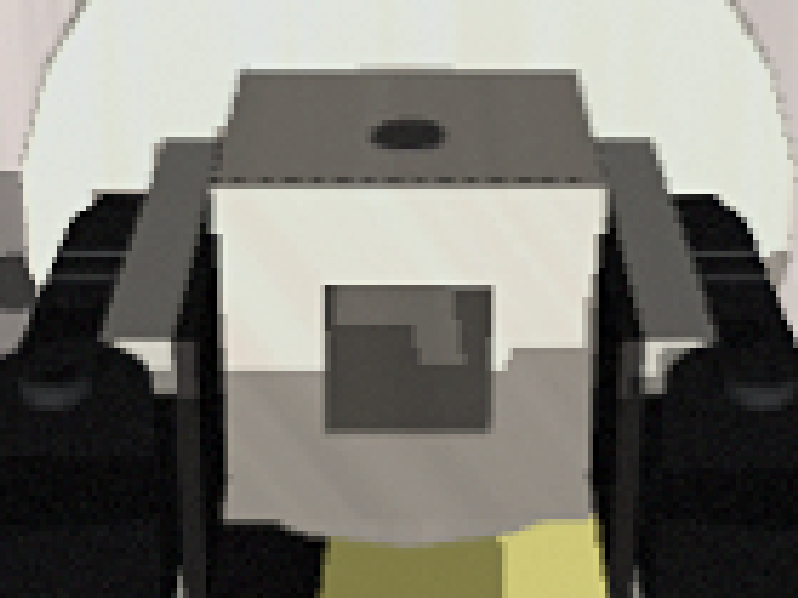

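The picture shows the hub still square in the pads; the shaft is hidden below the bore. I'll descend gently and watch the force.

servo_tool:
  rows:
    - [[0,0,0.3,0,-1],[0,0,0.6,0,-1],[0,0,0.9,0,-1],[0,0,1.1,0,-1],[0,0,1.1,0,-1]]

```text
time_s: 7.2
tcp_pos: [605.5, -8.4, 134.1]
eef_rot: [1.0, 0.017, -0.0, 0.0]
ft_force: [1.9, -4.8, -4.4]
grip_width: 0.34
grasp_force: 50.1
```

servo_tool:
  rows:
    - [[0,0.04,0.2,0,-1],[0.01,0.05,0.5,0,-1],[0.01,0.05,0.8,0,-1],[0.01,0.05,1.0,0,-1],[0.01,0.05,1.0,0,-1]]

```text
time_s: 7.82
tcp_pos: [605.6, -8.5, 124.0]
eef_rot: [1.0, 0.018, -0.0, -0.0]
ft_force: [2.0, -4.3, -4.9]
grip_width: 0.343
grasp_force: 50.0
```

servo_tool:
  rows:
    - [[0.02,0.04,0.4,0,-1],[0.02,0.04,0.8,0,-1],[0.02,0.04,1.2,0,-1],[0.02,0.04,1.6,0,-1],[0.02,0.04,2.0,0,-1],[0.02,0.04,2.4,0,-1],[0.02,0.04,2.8,0,-1],[0.02,0.04,3.0,0,-1],[0.02,0.04,3.0,0,-1]]

```text
time_s: 8.95
tcp_pos: [605.8, -8.8, 94.2]
eef_rot: [1.0, 0.018, -0.0, -0.0]
ft_force: [0.7, -0.3, -1.7]
grip_width: 0.345
grasp_force: 50.3
```

servo_tool:
  rows:
    - [[0,0,0.15,0,-1],[0,0,0.3,0,-1],[0,0,0.35,0,-1],[0,0,0.35,0,-1]]

```text
time_s: 9.45
tcp_pos: [605.8, -8.8, 91.0]
eef_rot: [1.0, 0.018, 0.0, -0.0]
ft_force: [-2.0, 0.1, 1.8]
grip_width: 0.339
grasp_force: 50.9
```

servo_tool:
  rows:
    - [[0,0,0,0,0],[0,0,0,0,1],[0,0,0,0,1],[0,0,0,0,1],[0,0,-2,0,1],[0,0,-6,0,1],[0,0,-10,0,1],[0,0,-12,0,1],[0,0,-12,0,1]]

```text
time_s: 10.58
tcp_pos: [606.6, -8.8, 212.5]
eef_rot: [1.0, 0.017, 0.001, -0.0]
ft_force: [-0.5, -0.3, -0.1]
grip_width: 1.001
grasp_force: 0.0
```

```bash
python3 - <<'E'
from h import *
i=robot.get_image('wrist')
np.savez('w4.npz',**{k:np.array(i[k]) for k in i})
for t in ['pulley','wedge','unit','seat']:
  print(t,[(np.round(d['position'],1).tolist(),round(d['score'],2)) for d in robot.landmark_of('wrist',t)[:3]])
g=cv2.cvtColor(i['img'],cv2.COLOR_BGR2HSV)
cv2.imwrite('pics/w4.png',i['img'])
# unit yaw & wedge from the first top picture
to(471,315,190,0)
print(px(i,[604.9,-9.3,81]),px(i,[604.9,-9.3,105]))
E
```

```text
pulley [([605.9, -8.7, 63.2], 0.88)]
wedge [([242.8, 250.6, 1.3], 0.83)]
unit []
seat [([468.8, 312.0, -1.9], 0.45)]
tcp [605.3  -8.9 209.8] yaw 2.02 t 10.82 tilt [-0.0017 -0.     -1.    ]
cm [-12.28 -32.84   2.  ] spin 2.0
[281.01548518 197.68843509] [281.03474939 205.39559616]
```

View pics/w4.png

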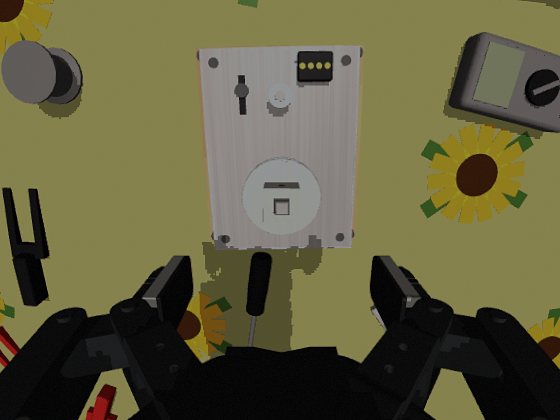

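Wrist picture: the pulley sits over the shaft (rim centre ≈(282,197), matching the predicted seated position (281,198)), with the shaft in its bore. The black wedge is at left (30,245). The driver handle (260,285) lies in front of the unit, low on the bench. I'll go to the wedge.

servo_tool:
  rows:
    - [[-2,-5,0,0,1],[-4,-10,0,0,1],[-6,-16,2,0,1],[-8,-22,4,0,1],[-10,-28,6,0,1],[-11.4,-32.7,8,0,1],[-11.4,-32.7,8,0,1],[-11.4,-32.7,8,0,1],[-11.4,-32.7,8,0,1]]

```text
time_s: 11.95
tcp_pos: [481.2, 312.8, 130.9]
eef_rot: [1.0, 0.017, 0.0, 0.0]
ft_force: [0.1, -0.8, -0.3]
grip_width: 0.996
grasp_force: 0.0
```

```bash
python3 - <<'E'
from h import *
i=robot.get_image('wrist')
np.savez('w5.npz',**{k:np.array(i[k]) for k in i}); cv2.imwrite('pics/w5.png',i['img'])
print([(np.round(d['position'],1).tolist(),round(d['score'],2)) for d in robot.landmark_of('wrist','wedge')[:3]])
to(470,314,20,0)
E
```

```text
[([467.4, 313.4, -1.8], 0.77), ([389.1, 427.0, -2.3], 0.6)]
tcp [481.2 312.9 131.2] yaw 1.90 t 12.05 tilt [ 6.e-04  0.e+00 -1.e+00]
cm [-1.12 -0.15 11.12] spin 1.9
```

View pics/w5.png

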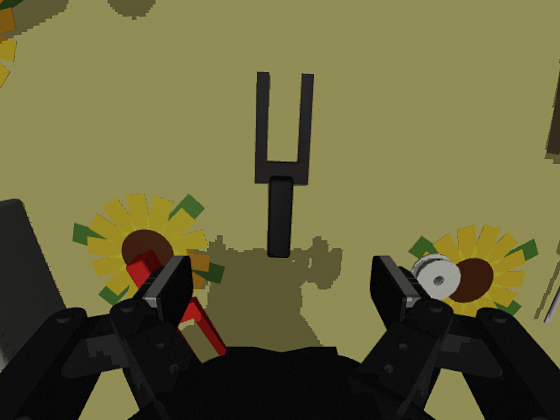

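Wrist picture: the black wedge is upright in view, with the handle ≈(280,217), tine tips at (262,72) and (307,74), and the red fork at lower left (145,265), clear of the handle. I'll fit the wedge pose from its dark mask.

```bash
python3 - <<'E'
from h import *
i=dict(np.load('w5.npz')); g=cv2.cvtColor(i['img'],cv2.COLOR_BGR2HSV)
m=(g[...,2]<80); 
def edges(v,a=245,b=325):
    x=np.nonzero(m[v,a:b])[0]+a
    return x
for v in (75,80,100,120,140,160,190,210,230,245): 
    x=edges(v); j=np.split(x,np.nonzero(np.diff(x)>1)[0]+1); print(v,[(int(k[0]),int(k[-1])) for k in j if len(k)>2])
# centerline of slot at tine tops
pts=[]
for v in range(78,150,4):
    x=edges(v); j=[k for k in np.split(x,np.nonzero(np.diff(x)>1)[0]+1) if len(k)>5]
    if len(j)==2: pts.append(atz(i,(j[0][0]+j[1][-1])/2,v,4)[:2])
pts=np.array(pts); f=np.polyfit(pts[:,0],pts[:,1],1); print('tine line yaw',np.degrees(np.arctan(f[0])),'y at470',np.polyval(f,470),'res',np.std(pts[:,1]-np.polyval(f,pts[:,0])))
h=[]
for v in range(190,245,4):
    x=edges(v,255,310); h.append(atz(i,(x[0]+x[-1])/2,v,26)[:2])
h=np.array(h); f2=np.polyfit(h[:,0],h[:,1],1); print('handle yaw',np.degrees(np.arctan(f2[0])),'y470',np.polyval(f2,470))
col=m[:,280]; r=np.nonzero(col[150:300])[0]+150; print('rows',r[0],r[-1])
for u,v,z in ((262,72,3),(307,74,3),(280,r[-1],0),(280,r[-1],26),(280,178,26),(255,180,9),(145,265,26),(165,255,26)): print(u,v,z,atz(i,u,v,z)[:2].round(1))
to(470,314,20,0)
E
```

```text
75 [(257, 269), (302, 313)]
80 [(257, 269), (302, 313)]
100 [(256, 268), (300, 311)]
120 [(256, 267), (300, 310)]
140 [(256, 266), (299, 309)]
160 [(255, 266), (297, 308)]
190 [(268, 292)]
210 [(268, 291)]
230 [(268, 290)]
245 [(267, 289)]
tine line yaw -0.19994339033191588 y at470 312.9590921606277 res 0.20223247206914358
handle yaw -0.15967907442343032 y470 313.3478188261184
rows 161 257
262 72 3 [584.3 331. ]
307 74 3 [584.  294.8]
280 257 0 [420.3 311.2]
280 257 26 [433.3 311.6]
280 178 26 [502.7 313.8]
255 180 9 [496.7 335.1]
145 265 26 [420.8 430.7]
165 255 26 [431.4 411.8]
tcp [481.2 312.9 131.2] yaw 1.90 t 12.05 tilt [ 6.e-04  0.e+00 -1.e+00]
cm [-1.12 -0.15 11.12] spin 1.9
```

servo_tool:
  rows:
    - [[-0.8,-0.04,4,2.1,1],[-1.52,-0.07,8,2.1,1],[-1.52,-0.07,11,2.1,0.6],[-1.52,-0.07,12.1,2.1,0],[-1.52,-0.07,12.1,2.1,-0.5],[-1.52,-0.07,12.1,2.1,-1],[-1.52,-0.07,12.1,2.1,-1],[-1.52,-0.07,12.1,2.1,-1],[-1.52,-0.07,12.1,2.1,-1]]
  force: 80

```text
time_s: 13.18
tcp_pos: [466.0, 314.5, 11.1]
eef_rot: [1.0, -0.001, 0.001, -0.001]
ft_force: [-1.6, -1.2, 9.1]
grip_width: 0.215
grasp_force: 79.3
```

servo_tool:
  rows:
    - [[0,0,-2,0,-1],[0,0,-6,0,-1],[0,2,-10,0,-1],[-0.5,6.5,-11,0,-1],[-1,12,-11,0,-1],[-1.5,18,-11,0,-1],[-2,24,-11,0,-1],[-2,29,-10,0,-1],[-2,32.3,-8,0,-1],[-2,32.3,-7.5,0,-1],[-2,32.3,-7.5,0,-1],[-2,32.3,-7.5,0,-1]]

```text
time_s: 14.68
tcp_pos: [445.2, -7.7, 85.4]
eef_rot: [1.0, 0.0, 0.0, -0.0]
ft_force: [-0.4, 1.2, 0.1]
grip_width: 0.214
grasp_force: 78.3
```

```bash
cat > wv.py <<'E'
from h import *
R=[robot.observe()['tcp_pos']]
ims=[]
for k in range(4): ims.append(robot.get_image('wrist')); R.append(robot.observe()['tcp_pos'])
print(np.round(R,1).tolist(), robot.observe()['ft_force'].round(1))
to(446,-8.8,72,0)
i=ims[-1]; np.savez('w6.npz',**{k:np.array(i[k]) for k in i})
for t in ('wedge','pulley'): print(t,[(np.round(d['position'],1).tolist(),round(d['score'],2)) for d in robot.landmark_of('wrist',t)[:2]])
E
python3 wv.py
python3 - <<'E'
from h import *
i=dict(np.load('w6.npz'));g=cv2.cvtColor(i['img'],cv2.COLOR_BGR2HSV); m=g[...,2]<75
for v in range(10,240,12):
    x=np.nonzero(m[v,180:390])[0]+180; j=np.split(x,np.nonzero(np.diff(x)>1)[0]+1) if len(x) else []
    print(v,[(int(k[0]),int(k[-1])) for k in j if len(k)>2])
print(px(i,[604.9,-9.4,105]),px(i,[565,-8.8,75]))
E
```

```text
[[445.2, -7.7, 85.4], [445.2, -7.8, 85.4], [445.1, -7.9, 85.3], [445.0, -8.1, 85.2], [444.9, -8.2, 85.2]] [ 0.   0.3 -0.9]
tcp [444.9  -8.2  85.2] yaw -0.03 t 14.88 tilt [ 6.e-04  2.e-04 -1.e+00]
cm [0.11 0.06 1.32] spin -0.0
wedge [([444.3, -12.4, 73.0], 0.65)]
pulley []
10 [(229, 251), (314, 336)]
22 [(229, 251), (313, 336)]
34 [(229, 252), (313, 335)]
46 [(229, 252), (312, 335)]
58 [(214, 272), (312, 335)]
70 [(229, 252), (312, 334)]
82 [(229, 252), (311, 335), (337, 343)]
94 [(229, 253), (311, 334)]
106 [(230, 253), (311, 334)]
118 [(230, 262), (311, 333)]
130 [(230, 269), (311, 333)]
142 [(231, 269), (310, 332)]
154 [(230, 267), (310, 332)]
166 [(230, 266), (310, 331)]
178 [(229, 331)]
190 [(229, 331)]
202 [(229, 330)]
214 [(229, 304)]
226 [(228, 304)]
238 [(259, 303)]
[ 283.76357691 -162.99505393] [281.67025863  -3.15759642]
```

servo_tool:
  rows:
    - [[0,0.08,0.5,0,-1],[0,0.08,1.0,0,-1],[0,0.08,1.3,0,-1],[0,0.08,1.3,0,-1],[0,0.08,1.3,0,-1]]

```text
time_s: 15.6
tcp_pos: [444.7, -9.6, 71.8]
eef_rot: [1.0, -0.001, -0.0, -0.0]
ft_force: [-0.8, 0.1, -0.7]
grip_width: 0.217
grasp_force: 78.2
```

servo_tool:
  rows:
    - [[0,0,0.05,0,-1],[0,0,0.1,0,-1],[0,0,0.1,0,-1]]

```text
time_s: 15.98
tcp_pos: [444.8, -9.6, 70.9]
eef_rot: [1.0, -0.001, 0.0, -0.0]
ft_force: [-1.9, -0.9, 1.7]
grip_width: 0.217
grasp_force: 78.5
```

servo_tool:
  rows:
    - [[0,0,0.05,0,-1],[0,0,0.05,0,-1],[0,0,0.05,0,-1]]

```text
time_s: 16.35
tcp_pos: [444.7, -9.6, 70.4]
eef_rot: [1.0, -0.001, 0.0, -0.0]
ft_force: [-2.4, 0.1, 3.7]
grip_width: 0.217
grasp_force: 78.8
```

```bash
python3 - <<'E'
from h import *
for k in range(5): robot.get_image('wrist'); s=robot.observe(); print(s['tcp_pos'].round(2),s['ft_force'].round(1),s['moment'].round(2))
E
```

```text
[444.75  -9.62  70.4 ] [-3.1  0.2  4.3] [-0.07 -0.01  0.06]
[444.75  -9.62  70.39] [-2.1 -0.7  4.2] [-0.02  0.03  0.02]
[444.73  -9.61  70.37] [-3.2 -0.7  3.8] [ 0.02 -0.04 -0.01]
[444.74  -9.64  70.37] [-1.8 -0.2  3.5] [ 0.04 -0.06 -0.04]
[444.74  -9.63  70.37] [-2.3  0.6  3.8] [ 0.03  0.03 -0.03]
```

servo_tool:
  rows:
    - [[0.5,-0.03,-0.03,0,-1],[1.1,-0.03,-0.03,0,-1],[1.7,-0.03,-0.03,0,-1],[2.3,-0.03,-0.03,0,-1],[2.9,-0.03,-0.03,0,-1],[3.5,-0.03,-0.03,0,-1],[4.1,-0.03,-0.03,0,-1],[4.1,-0.03,-0.03,0,-1]]

```text
time_s: 17.6
tcp_pos: [486.8, -9.3, 70.8]
eef_rot: [1.0, -0.001, 0.001, -0.0]
ft_force: [2.0, 0.5, 3.1]
grip_width: 0.213
grasp_force: 78.9
```

servo_tool:
  rows:
    - [[0.2,0,0,0,-1],[0.4,0,0,0,-1],[0.6,0,0,0,-1],[0.8,0,0,0,-1],[0.8,0,0,0,-1]]

```text
time_s: 18.23
tcp_pos: [493.7, -9.5, 70.7]
eef_rot: [1.0, -0.001, -0.0, 0.0]
ft_force: [-3.8, -1.7, 8.9]
grip_width: 0.215
grasp_force: 79.6
```

servo_tool:
  rows:
    - [[0.2,0,0,0,-1],[0.4,0,0,0,-1],[0.6,0,0,0,-1],[0.6,0,0,0,-1]]

```text
time_s: 18.73
tcp_pos: [499.4, -9.4, 70.8]
eef_rot: [1.0, -0.001, -0.0, 0.0]
ft_force: [-6.7, -0.2, 12.7]
grip_width: 0.22
grasp_force: 80.2
```

servo_tool:
  rows:
    - [[0.2,0,-0.02,0,-1],[0.4,0,-0.03,0,-1],[0.6,0,-0.03,0,-1],[0.8,0,-0.03,0,-1],[1.0,0,-0.03,0,-1],[1.2,0,-0.03,0,-1],[1.2,0,-0.03,0,-1]]

```text
time_s: 19.6
tcp_pos: [510.9, -9.5, 71.0]
eef_rot: [1.0, -0.001, -0.001, 0.0]
ft_force: [-9.4, -0.8, 14.0]
grip_width: 0.217
grasp_force: 80.4
```

```bash
python3 wv.py; python3 - <<'E'
from h import *
for n in ('scene','top'):
    i=robot.get_image(n); cv2.imwrite(f'pics/{n}_l.png',i['img'])
    for t in ('pulley','wedge'): print(n,t,[(np.round(d['position'],1).tolist(),round(d['score'],2)) for d in robot.landmark_of(n,t)[:4]])
i=dict(np.load('w6.npz')); print(px(i,[604.9,-9.8,107]),px(i,[604.9,-9.8,114]),px(i,[569,-9.8,83]))
E
```

```text
[[510.9, -9.5, 71.0], [510.9, -9.5, 71.0], [510.9, -9.5, 71.0], [510.9, -9.5, 71.0], [510.9, -9.6, 71.0]] [-9.6  0.3 14.4]
tcp [510.9  -9.6  71. ] yaw -0.10 t 19.80 tilt [-1.8e-03 -2.0e-04 -1.0e+00]
cm [-6.49 -0.06 -0.09] spin -0.1
wedge [([512.6, -12.8, 59.0], 0.89)]
pulley [([607.4, -8.2, 66.1], 0.84), ([398.4, -169.7, -6.2], 0.33)]
scene pulley [([604.5, -4.0, 65.5], 0.81)]
scene wedge [([248.7, 248.4, 0.4], 0.91), ([512.8, -8.3, 59.2], 0.73), ([392.2, 427.7, 0.7], 0.73)]
top pulley [([408.2, 161.3, -1.3], 0.59)]
top wedge [([246.9, 255.8, -1.2], 0.89), ([391.6, 427.5, -0.1], 0.86), ([714.5, 240.4, -1.6], 0.7)]
[280.19894071  36.32513798] [280.15815034  30.29022616] [280.5105787  148.84832423]
```

servo_tool:
  rows:
    - [[0,0,-0.03,0,-1],[0,0,-0.05,0,-1],[0,0,-0.05,0,-1]]

```text
time_s: 20.58
tcp_pos: [511.4, -9.5, 71.2]
eef_rot: [1.0, -0.001, -0.0, -0.0]
ft_force: [-3.1, 0.2, 0.3]
grip_width: 0.218
grasp_force: 78.4
```

servo_tool:
  rows:
    - [[0.2,0,0,0,-1],[0.4,0,0,0,-1],[0.4,0,0,0,-1]]

```text
time_s: 20.95
tcp_pos: [516.1, -9.4, 71.4]
eef_rot: [1.0, -0.001, 0.0, -0.0]
ft_force: [-1.1, 0.3, -2.0]
grip_width: 0.214
grasp_force: 78.1
```

servo_tool:
  rows:
    - [[0,0,0,0,-1],[0,0,0,0,-1],[0,0,0,0,-1],[0,0,0,0,-1]]

```text
time_s: 21.45
tcp_pos: [515.7, -9.4, 71.5]
eef_rot: [1.0, -0.001, 0.0, -0.0]
ft_force: [-0.6, -0.1, -1.2]
grip_width: 0.216
grasp_force: 78.1
```

```bash
python3 - <<'E'
from h import *
for k in range(3):
    robot.get_image('wrist'); s=robot.observe(); print(s['tcp_pos'].round(2),s['ft_force'].round(1),s['grasp_force'])
for c in ('wrist','scene'):
  for t in ('pulley','wedge'): robot.get_image(c); print(c,t,[(np.round(d['position'],1).tolist(),round(d['score'],2)) for d in robot.landmark_of(c,t)[:3]])
E
```

```text
[515.73  -9.43  71.46] [ 0.1 -0.4 -2.3] 78.11593651771545
[515.76  -9.44  71.46] [ 0.6  1.2 -1.2] 78.11715960502625
[515.75  -9.42  71.47] [-0.6 -0.3 -2.2] 78.11798214912415
wrist pulley [([604.9, -6.9, 65.4], 0.92)]
wrist wedge [([514.6, -12.4, 58.2], 0.6)]
scene pulley [([605.4, -9.7, 63.5], 0.76)]
scene wedge [([249.3, 249.7, -0.3], 0.92), ([393.5, 429.4, 3.5], 0.86), ([521.1, -7.9, 59.5], 0.72)]
```

```bash
python3 -c "
from h import *
print(robot.finish_job())"
```

```text
the job is handed in; nothing more can be done
None
```

I handed the job in with the pulley back on the shaft and let go. The black wedge, still gripped, is under it with an estimated 1.5–2.5 mm lift. That lift comes from wedge travel and force readings, not a direct measurement, and `finish_job()` returned no verdict.

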